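Put the rework tools back into the fitted foam tray

ROBOT

A 6-joint arm with a two-finger parallel gripper is mounted at the origin on a cart in front of the work surface, level with it; the furniture and walls round the work are solid. World frame = base frame: x ahead of the robot, y to its left, z up, the work surface at z = 0. Lengths are in m, angles in rad, forces in N, time in s.
With the tool pointing down it reaches from about 0.275 to 0.75 m from the base axis. Payload 10.2 kg.
Tool frame: the origin (TCP) lies midway between the tips of the shut fingers; the grasp point (between the pads) lies 19 mm behind it; z points along the fingers, y is the line along which they close (so a half turn about z gives the same grasp; the last joint's range is limited). The gripper opens to 88 mm and grips with 3 to 60 N. Pads are 18 mm wide; open, the fingers measure 123 mm over their backs; the gripper's body (75 mm by 187 mm) begins 45 mm behind the grasp point.
Start: joints at [1.023, 0.313, 1.498, -0, 1.331, -0.223], TCP at [0.168, 0.498, 0.239] pointing down, gripper open.
Joint ranges: [-2.94, 2.94], [-0.97, 2.17], [0.19, 2.56], [-1.23, 4.37], [0.02, 3.11], [-2.88, 2.88]. Speed limits (rad/s): [2.39, 2.39, 3.01, 3.14, 3.14, 3.14].

INTERFACE

Orientations are given as a unit quaternion [x, y, z, w].
In Python, from rig import bot gives the robot as it stands. The module is installed in compiled form; this text tells all that it offers.
- The arm moves only by the tool send_rows, never from a script. Its argument "plan" is a list of rows, each an object of numbers: "x", "y", "z": the shift along the tool's x, y, z in cm; "rx", "ry", "rz": the turn, a rotation vector about the tool's x, y, z in degrees. A call has exactly 5 rows; each row shifts and turns the commanded pose from where the row before left it, along the tool's axes as they then stand; what a row does not reach is not made up. A row lasts 1/8 s, in which the tool goes at most 62.5 mm and 10.7 degrees, less where a joint would pass 70% of its speed; a pose out of reach is approached as far as the arm can. A call is refused whole if a number of a shift passes 6.25 or a number of a turn 10.7, either way. A call with a gripper value outside its range is refused whole. "gripper" is the finger opening in cm, from 0 to 8.81, set as the call begins (left out, the last holds). The fingers move at their own pace and stop on an object; "force" is the grip in N (left out, the last holds). Time passes only in rows, so rows that do not move let the fingers close, or fill a call up. It gives the time, the measured TCP pose, the force, the opening and the grip force at its end, in the units of the state.
- bot.get_obs(): the state, without advancing time (a new reading comes with each control period).
- bot.grab_frame(name): name is "side" or "top" or "wrist"; returns a dict with "color" (480x640x3 uint8, red, green, blue), "K" (3x3 intrinsics, pixels), "T" (4x4, takes a point from camera to world coordinates). Camera axes: x right, y up, looking along -z (the intrinsics and any distortion apply to the point x, -y, -z); pixel columns grow to the right and rows downward; lengths in m; the calibration is good to about 2 mm. A picture is of the moment at which its call begins. There is no depth.
- bot.close_job(): hands the job in; it is judged then, once.
The state is a dict: "time": time; "q": joint angles; "joint_vel": joint speeds; "joint_efforts": joint torques, N m; "ee_pos": TCP position; "tcp_rot": TCP orientation; "wrist_force": force on the tool from outside, world axes, zero at the start; "moment": the same for the moment, N m; "width": finger opening in m; "finger_force": force on a finger pad.
Only numpy, scipy, OpenCV 4.12 (cv2) and the standard library are available. Lean on these libraries where they do the work, as an engineer would, in place of code of your own. Each camera call takes 0.05 s, during which the arm holds its last target. There are 200 camera calls.

TASK

Put the long screwdriver, the side cutters, the solder reel and the flux tin back into the tool tray, each lying all the way down in the foam insert that is cut for it: the big round well is the reel's, the small one the tin's, both standing flat as they do now. The stubby screwdriver and the tape roll do not belong to this tray: leave them lying where they are.

Things in the scene. Friction and masses are not known exactly. Their poses are not given: they have to be found in the camera images.
- driver_mid (a point): long screwdriver, red handle, 160 mm, lying on the bench. This point is on its axis near its middle, 12 mm above the underside; the long axis is at -33.1 deg from own x. At u mm along it (towards the handle): handle u -9 to 76, 25 mm wide, 23 high; 5 mm blade from -9 to -83. Grip across the handle at u = 35 (own x 30, y -18 mm)
- cutters: side cutters, orange handles, 130 mm long, 11 high, lying on the bench. Origin at the underside near the middle; long axis -31 deg from own x. At u mm along it (towards the jaws), 2 mm right of the origin: handles u -58 to 36, up to 43 mm wide over both, 38 at u = 6; jaws u 36 to 70, 22 mm wide. Grip across both handles at u = 6 (own x 4, y -5 mm)
- reel: solder reel standing flat on the bench: two pale flanges with bright wire between, 60 mm in diameter, 36 mm high, 0.24 kg; origin at the centre of its underside; grip across the diameter, best with the fingers closing left-right (along y), where both bench and tray leave room; the crate close behind blocks a wide gripper turned fore and aft
- tin: flux tin standing on the bench: small round tin with a dark lid on top, 46 mm in diameter, 35 mm high; origin at the centre of its underside; grip across the diameter
- tape: look-alike of the reel, to be left: flat roll of tape with a wide hole, 62 mm in diameter, only 19 mm high, lying among the tools; origin at the centre of its underside
- stubby: look-alike of the long screwdriver, to be left: stubby screwdriver, orange handle, 137 mm long with a short blade, lying further back on the left; origin at the underside near its middle
- driver_insert: long insert (190 x 78 mm) in the grey tray. Origin: centre of its underside, 3 mm above the bench. Blue base, top 12 mm above the origin. On it two black foam blocks 70 mm apart: 14 mm high with a 40 mm groove for the handle's end (towards the robot), 18 mm high with a 20 mm groove for the blade. The seated screwdriver's point is 24 mm above this origin, its axes are these
- cutter_insert: long insert (190 x 78 mm) in the grey tray. Origin: centre of its underside, 3 mm above the bench. Blue base, top 12 mm above the origin. On it two black foam blocks 10 mm high, 74 mm apart, one with a 57 mm groove for the handle ends (towards the robot), one with a 32 mm groove for the jaws. The seated cutters have this origin in plan, these axes, underside at +12 mm
- reel_insert: black square insert (95 x 84 mm, 14 high) with the big round well, 74 mm wide, 9 mm deep, its floor 5 mm above the origin (centre of the insert's underside, 3 mm above the bench). The steel tray round all inserts is fixed, 196 x 246 mm, walls 18 mm high
- tin_insert: black square insert (95 x 84 mm, 14 high) with the small round well, 60 mm wide, 9 mm deep, its floor 5 mm above the origin (centre of the insert's underside, 3 mm above the bench). The blue battery crate behind the tools begins near x = 0.61 and is 0.12 m high: carry long tools above it or clear of it
There are look-alikes about, which are no part of the job. What is shaped like the reel but orange is not meant.

How it is judged:
At the end, for the whole second after the job is handed in: All four rest released in their own inserts: in plan within 13 mm (reel, tin: 10) of the insert's origin, within 3.5 mm of seated height; driver within 0.7 rad of the nest, cutters 0.25; reel, tin tilted under 0.15 rad; under 0.02 m/s; tape and stubby driver within 30 mm of their starts (horizontal distance between driver_mid and driver_insert below 0.013 m and z of driver_mid in the frame of driver_insert between 0.0205 and 0.0275 m and linear speed of each of driver, cutters, reel, tin below 0.02 m/s and angle between the x axis of driver_mid and the x axis of driver_insert, either way round below 0.7 rad and horizontal distance between cutters and cutter_insert below 0.013 m and z of cutters in the frame of cutter_insert between 0.0085 and 0.0155 m and angle between the x axis of cutters and the x axis of cutter_insert, either way round below 0.25 rad and horizontal distance between reel and reel_insert below 0.01 m and z of reel in the frame of reel_insert between 0.0015 and 0.0085 m and angle between each of reel, tin's own z axis and vertical below 0.15 rad and horizontal distance between tin and tin_insert below 0.01 m and z of tin in the frame of tin_insert between 0.0015 and 0.0085 m and distance of each of tape, stubby from where it was at the start of the episode below 0.03 m); the robot touches nothing.
It fails at once if the tape roll is moved by more than 30 mm (distance of tape from where it was at the start of the episode above 0.03 m).
It fails at once if the stubby screwdriver is moved by more than 30 mm (distance of stubby from where it was at the start of the episode above 0.03 m).
It also fails if it takes over 102 s, if anything falls off the work surface, if the arm or the gripper's body presses on something with over 40 N, if the wrist force passes 120 N, or if a joint passes its speed limit or range.

## Working session

There is one attempt and no reset: what is moved stays moved. The work goes in short steps, Python scripts to look and compute and a tool call to move; the robot and the scene stay as the last step left them, time stands still between calls to the robot, and variables do not carry over. Pictures are saved under pics/ and viewed, at most 14 in all, crops included, and the job is handed in when it is done.

Besides the shell and the picture viewer there is one more tool, called after ">>>" by a JSON object that holds its "op" and its "data", one argument or row to a line. send_rows: Moves the arm, as the interface text tells. Its arguments: {"type":"object","properties":{"plan":{"type":"array"},"gripper":{"type":"number"},"force":{"type":"number"}},"required":["plan"]}

```bash
mkdir -p pics; python3 - <<'E'
from rig import bot
import cv2
for n in("top","side"):
    f=bot.grab_frame(n); cv2.imwrite(f"pics/{n}0.png",f["color"][:,:,::-1]); print(n,f["K"].round(1).tolist(),f["T"].round(3).tolist())
o=bot.get_obs(); print({k:o[k] for k in("time","ee_pos","tcp_rot","width")})
E
```

```text
top [[623.8, 0.0, 311.7], [0.0, 623.8, 240.0], [0.0, 0.0, 1.0]] [[0.067, 0.972, -0.225, 0.255], [-0.998, 0.065, -0.015, -0.172], [-0.0, 0.226, 0.974, 1.403], [0.0, 0.0, 0.0, 1.0]]
side [[567.5, 0.0, 329.2], [0.0, 567.5, 230.6], [0.0, 0.0, 1.0]] [[0.854, 0.209, -0.477, -0.066], [-0.521, 0.354, -0.777, -1.144], [0.006, 0.912, 0.411, 0.581], [0.0, 0.0, 0.0, 1.0]]
{'time': 0.1, 'ee_pos': array([0.16745198, 0.49736531, 0.23821474]), 'tcp_rot': array([ 1.61666359e-01,  9.86845312e-01, -5.27338465e-04, -2.00672518e-04]), 'width': 0.08829174781423622}
```

View pics/top0.png

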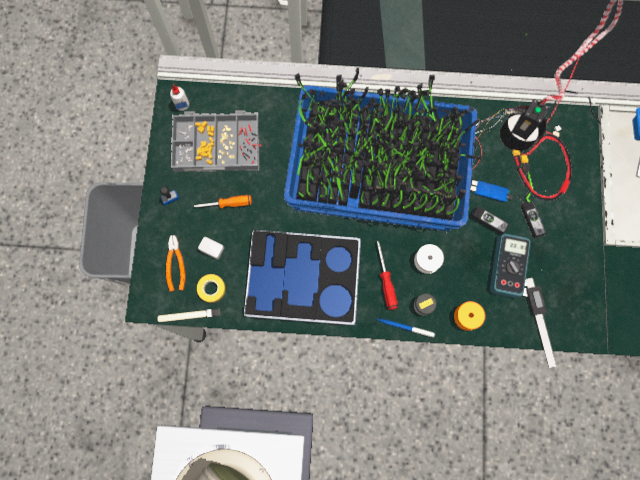

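View pics/side0.png

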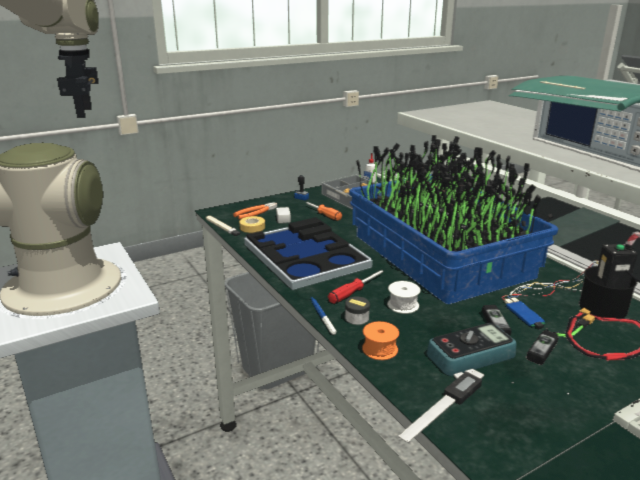

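```bash
python3 - <<'E'
import cv2
im=cv2.imread("pics/top0.png")
cv2.imwrite("pics/c1.png",cv2.resize(im[225:330,150:310],None,fx=5,fy=5,interpolation=2)[:600])
cv2.imwrite("pics/c2.png",cv2.resize(im[225:330,300:460],None,fx=5,fy=5,interpolation=2)[:600])
E
```

```text
(no output)
```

View pics/c1.png

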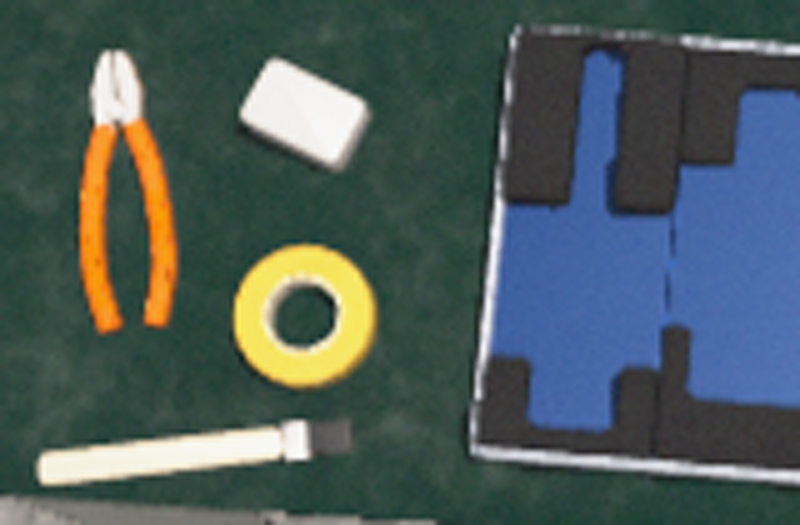

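View pics/c2.png

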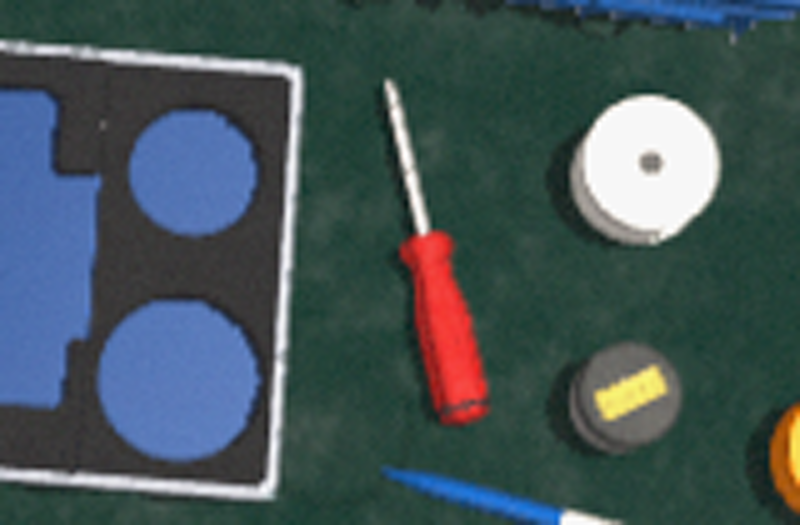

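```bash
cat >h.py <<'E'
from rig import bot
import numpy as np, cv2
from scipy.spatial.transform import Rotation as R
def ray(f,uv,z):
    K,T=f["K"],f["T"]; d=np.linalg.solve(K,[uv[0],uv[1],1.]); d=T[:3,:3]@(d*[1,-1,-1])
    o=T[:3,3]; return (o+d*(z-o[2])/d[2])[:2]
def proj(f,p):
    q=f["T"][:3,:3].T@(np.asarray(p)-f["T"][:3,3]); q=f["K"]@(q*[1,-1,-1]); return q[:2]/q[2]
def go(p,ang=None,o=None):
    """needed rz (deg), then shift in the turned tool axes (cm), to p with closing line at ang (deg, world)"""
    o=o or bot.get_obs(); M=R.from_quat(o["tcp_rot"]).as_matrix()
    cur=np.degrees(np.arctan2(M[1,1],M[0,1])); rz=0
    if ang is not None: rz=-((ang-cur+90)%180-90)
    tilt=R.from_matrix(M)
    M2=M@R.from_euler('z',rz,degrees=True).as_matrix()
    print("cur ang %.1f rz %.1f"%(cur,rz),"shift",(100*M2.T@(np.array(p)-o["ee_pos"])).round(2),"t %.1f q6 %.2f pos"%(o["time"],o["q"][5]),o["ee_pos"].round(4),"w %.4f F"%o["width"],np.round(o["wrist_force"],1))
E
python3 - <<'E'
from h import *
f=bot.grab_frame("top")
a=lambda u,v:(150+(u+.5)/5-.5,225+(v+.5)/5-.5)
b=lambda u,v:(300+(u+.5)/5-.5,225+(v+.5)/5-.5)
c=[ray(f,p,.018) for p in(a(515,28),a(472,455),b(272,495),b(300,68))]
(cx,cy),(w,h),an=cv2.minAreaRect(np.float32(c)*1000);print("tray",np.round(c,4).tolist(),cx,cy,w,h,an)
for n,p,z in(("reel",b(651,163),.036),("tin",b(630,395),.035),("bigwell",b(180,380),.012),("smallwell",b(194,171),.012),("dtip",b(389,82),.012),("dend",b(463,412),.012),("ctip",a(115,50),.006),("cend",a(134,328),.006),("cL",a(80,230),.008),("cR",a(178,245),.008)):
    print(n,ray(f,p,z).round(4))
E
```

```text
tray [[0.5899, -0.0141], [0.3943, -0.0123], [0.393, -0.2565], [0.5875, -0.2592]] 490.9786376953125 -135.75714111328125 245.1368865966797 195.6112060546875 89.4769515991211
reel [ 0.5501 -0.4168]
tin [ 0.4456 -0.4103]
bigwell [ 0.442  -0.2131]
smallwell [ 0.5377 -0.2139]
dtip [ 0.5851 -0.3005]
dend [ 0.4362 -0.3401]
ctip [0.5701 0.1702]
cend [0.4423 0.1465]
cL [0.485  0.1757]
cR [0.4811 0.1306]
```

```bash
python3 -c "
from h import *
go([.5062,.1584,.15],100.5)"
```

```text
cur ang 71.4 rz -29.1 shift [-27.13 -39.5    8.84] t 0.1 q6 -0.22 pos [0.1675 0.4974 0.2383] w 0.0881 F [ 0.2 -0.5  0.4]
```

>>> {"op": "send_rows", "data": {
  "plan": [
    {"rz":-9.7},
    {"rz":-9.7,"z":2},
    {"rz":-9.7,"z":2},
    {"x":-3.4,"y":-4.9,"z":1},
    {"x":-3.4,"y":-4.9,"z":1}
  ],
  "gripper": 5.2,
  "force": 25
}}

```text
invalid input
```

>>> {"op": "send_rows", "data": {
  "plan": [
    {"x":-3.4,"y":-4.9,"z":1},
    {"x":-3.4,"y":-4.9},
    {"x":-3.4,"y":-4.9},
    {"x":-3.4,"y":-4.9},
    {"x":-3.4,"y":-4.9}
  ]
}}

```text
invalid input
```

>>> {"op": "send_rows", "data": {
  "plan": [
    {"x":-3.3,"y":-5.2},
    {},
    {},
    {},
    {}
  ]
}}

```text
invalid input
```

```bash
python3 - <<'E'
from h import *
f=bot.grab_frame("wrist");cv2.imwrite("pics/w1.png",f["color"][:,:,::-1])
go([.5062,.1584,.003],100.5)
for n,p in(("grip",[.5062,.1584,.008]),("tip",[.5701,.1702,.006]),("end",[.4423,.1465,.006])): print(n,proj(f,p).round(0))
E
```

```text
cur ang 71.4 rz -29.1 shift [-27.14 -39.5   23.55] t 0.2 q6 -0.22 pos [0.1675 0.4974 0.2384] w 0.0881 F [ 0.5 -0.1  0.3]
grip [151. 526.]
tip [180. 556.]
end [122. 491.]
```

View pics/w1.png

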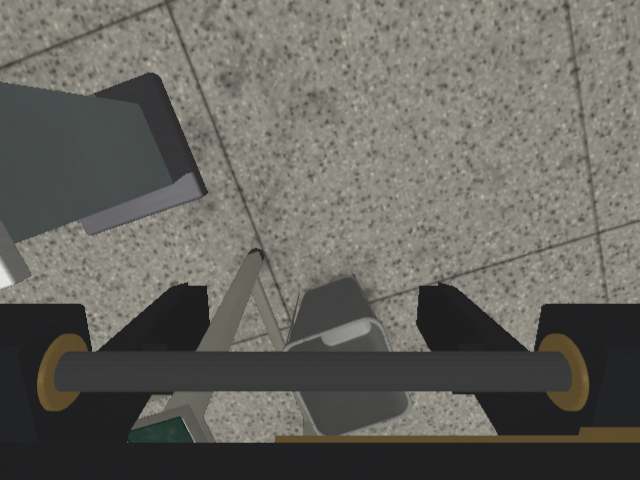

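The wrist view shows only floor and the open fingers (no move took place). The rows probably need all six fields.

>>> {"op": "send_rows", "data": {
  "plan": [
    {"x":0,"y":0,"z":0,"rx":0,"ry":0,"rz":-9.7},
    {"x":0,"y":0,"z":2,"rx":0,"ry":0,"rz":-9.7},
    {"x":0,"y":0,"z":2,"rx":0,"ry":0,"rz":-9.7},
    {"x":-3.4,"y":-4.9,"z":1,"rx":0,"ry":0,"rz":0},
    {"x":-3.4,"y":-4.9,"z":1,"rx":0,"ry":0,"rz":0}
  ],
  "gripper": 5.2,
  "force": 25
}}

```text
time: 0.82
ee_pos: [0.2528, 0.4125, 0.1782]
tcp_rot: [-0.092, 0.996, -0.0, -0.0]
wrist_force: [1.2, 0.8, 0.4]
width: 0.0521
finger_force: 0.0
```

>>> {"op": "send_rows", "data": {
  "plan": [
    {"x":-3.4,"y":-4.9,"z":1,"rx":0,"ry":0,"rz":0},
    {"x":-3.4,"y":-4.9,"z":0,"rx":0,"ry":0,"rz":0},
    {"x":-3.4,"y":-4.9,"z":0,"rx":0,"ry":0,"rz":0},
    {"x":-3.4,"y":-4.9,"z":0,"rx":0,"ry":0,"rz":0},
    {"x":-3.4,"y":-4.9,"z":0,"rx":0,"ry":0,"rz":0}
  ]
}}

```text
time: 1.45
ee_pos: [0.4652, 0.202, 0.1688]
tcp_rot: [-0.091, 0.996, 0.0, 0.0]
wrist_force: [0.4, 1.3, -0.4]
width: 0.0521
finger_force: 0.0
```

>>> {"op": "send_rows", "data": {
  "plan": [
    {"x":-3.3,"y":-5.2,"z":0,"rx":0,"ry":0,"rz":0},
    {"x":0,"y":0,"z":0,"rx":0,"ry":0,"rz":0},
    {"x":0,"y":0,"z":0,"rx":0,"ry":0,"rz":0},
    {"x":0,"y":0,"z":0,"rx":0,"ry":0,"rz":0},
    {"x":0,"y":0,"z":0,"rx":0,"ry":0,"rz":0}
  ]
}}

```text
time: 2.08
ee_pos: [0.5054, 0.1593, 0.1689]
tcp_rot: [-0.092, 0.996, 0.0, 0.0]
wrist_force: [0.5, -0.1, 0.7]
width: 0.0519
finger_force: 0.0
```

```bash
python3 - <<'E'
from h import *
f=bot.grab_frame("wrist");cv2.imwrite("pics/w2.png",f["color"][:,:,::-1])
go([.5062,.1584,.003],100.5)
for n,p in(("grip",[.5062,.1584,.008]),("tip",[.5701,.1702,.006]),("end",[.4423,.1465,.006])): print(n,proj(f,p).round(0))
E
```

```text
cur ang 100.6 rz 0.1 shift [-0.05 -0.09 16.59] t 2.1 q6 -1.67 pos [0.5055 0.1592 0.1689] w 0.0517 F [ 0.   0.1 -0.2]
grip [312. 220.]
tip [312. 291.]
end [311. 139.]
```

View pics/w2.png

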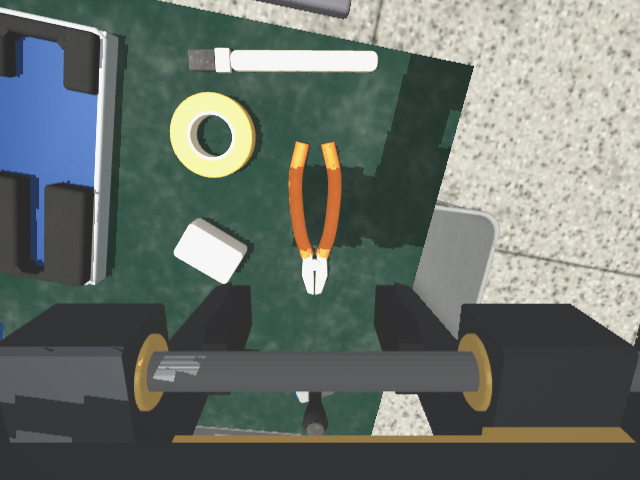

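The cutters lie at tip (315,293) and handle ends (315,144), 3–4 px from the projection. The estimate is good, so I descend.

>>> {"op": "send_rows", "data": {
  "plan": [
    {"x":-0.2,"y":0,"z":5.0,"rx":0,"ry":0,"rz":0},
    {"x":0,"y":0,"z":5.0,"rx":0,"ry":0,"rz":0},
    {"x":0,"y":0,"z":4.5,"rx":0,"ry":0,"rz":0},
    {"x":0,"y":0,"z":2,"rx":0,"ry":0,"rz":0},
    {"x":0,"y":0,"z":0,"rx":0,"ry":0,"rz":0}
  ]
}}

```text
time: 2.75
ee_pos: [0.5073, 0.1592, 0.0029]
tcp_rot: [-0.092, 0.996, 0.0, -0.001]
wrist_force: [0.1, 0.2, -0.5]
width: 0.052
finger_force: 0.0
```

>>> {"op": "send_rows", "data": {
  "plan": [
    {"x":0,"y":0,"z":0,"rx":0,"ry":0,"rz":0},
    {"x":0,"y":0,"z":0,"rx":0,"ry":0,"rz":0},
    {"x":0,"y":0,"z":0,"rx":0,"ry":0,"rz":0},
    {"x":0,"y":0,"z":0,"rx":0,"ry":0,"rz":0},
    {"x":0,"y":0,"z":0,"rx":0,"ry":0,"rz":0}
  ],
  "gripper": 3
}}

```text
time: 3.38
ee_pos: [0.5081, 0.159, 0.0042]
tcp_rot: [-0.091, 0.996, 0.0, 0.0]
wrist_force: [-1.1, 2.4, 5.6]
width: 0.0377
finger_force: 24.8
```

```bash
python3 -c "
from h import *
go([.497,-.1347,.1],89.35)"
```

```text
cur ang 100.5 rz 11.1 shift [  0.77 -29.38  -9.59] t 3.4 q6 -1.67 pos [0.5081 0.159  0.0042] w 0.0377 F [-1.1  2.4  5.6]
```

>>> {"op": "send_rows", "data": {
  "plan": [
    {"x":0,"y":0,"z":-4,"rx":0,"ry":0,"rz":0},
    {"x":0,"y":0,"z":-4,"rx":0,"ry":0,"rz":5.5},
    {"x":0,"y":0,"z":0,"rx":0,"ry":0,"rz":5.6},
    {"x":0.2,"y":-5.8,"z":0,"rx":0,"ry":0,"rz":0},
    {"x":0.2,"y":-5.9,"z":0,"rx":0,"ry":0,"rz":0}
  ]
}}

```text
time: 4.0
ee_pos: [0.5023, 0.0407, 0.0836]
tcp_rot: [0.004, 1.0, -0.0, -0.0]
wrist_force: [0.5, 0.2, -0.8]
width: 0.0372
finger_force: 24.9
```

>>> {"op": "send_rows", "data": {
  "plan": [
    {"x":0.2,"y":-5.9,"z":0,"rx":0,"ry":0,"rz":0},
    {"x":0.2,"y":-5.9,"z":0,"rx":0,"ry":0,"rz":0},
    {"x":0,"y":-5.9,"z":0,"rx":0,"ry":0,"rz":0},
    {"x":0,"y":0,"z":0,"rx":0,"ry":0,"rz":0},
    {"x":0,"y":0,"z":0,"rx":0,"ry":0,"rz":0}
  ]
}}

```text
time: 4.62
ee_pos: [0.4965, -0.1346, 0.0834]
tcp_rot: [0.005, 1.0, 0.0, -0.0]
wrist_force: [0.6, 1.1, -1.3]
width: 0.0375
finger_force: 24.9
```

```bash
python3 - <<'E'
from h import *
f=bot.grab_frame("wrist");cv2.imwrite("pics/w3.png",f["color"][:,:,::-1])
go([.497,-.1347,.0175],89.35)
for p in((.5899,-.0141),(.3943,-.0123),(.393,-.2565),(.5875,-.2592)): print(proj(f,[*p,.018]).round(0))
E
```

```text
cur ang 89.4 rz 0.1 shift [-0.05 -0.07  6.6 ] t 4.7 q6 -2.05 pos [ 0.4966 -0.1341  0.0835] w 0.0377 F [-0.3  0.2 -1.1]
[499. 389.]
[550.  63.]
[72. 67.]
[124. 390.]
```

View pics/w3.png

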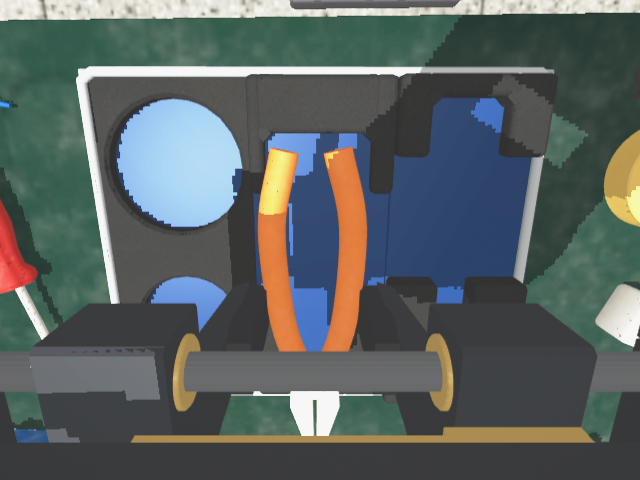

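Wrist view: the tray's near corners are at (80,70) and (554,68), about 6 px right of the projection. The cutters' handle ends (268–353, 155) sit over the 57 mm groove (265–370). I shift 1 mm in +y and lower.

>>> {"op": "send_rows", "data": {
  "plan": [
    {"x":0,"y":0.1,"z":2.0,"rx":0,"ry":0,"rz":0},
    {"x":0,"y":0,"z":2.0,"rx":0,"ry":0,"rz":0},
    {"x":0,"y":0,"z":1.5,"rx":0,"ry":0,"rz":0},
    {"x":0,"y":0,"z":0.8,"rx":0,"ry":0,"rz":0},
    {"x":0,"y":0,"z":0,"rx":0,"ry":0,"rz":0}
  ]
}}

```text
time: 5.3
ee_pos: [0.4968, -0.1337, 0.0205]
tcp_rot: [0.005, 1.0, 0.0, -0.0]
wrist_force: [0.6, 0.9, -0.6]
width: 0.0374
finger_force: 24.9
```

>>> {"op": "send_rows", "data": {
  "plan": [
    {"x":0,"y":0,"z":0,"rx":0,"ry":0,"rz":0},
    {"x":0,"y":0,"z":0,"rx":0,"ry":0,"rz":0},
    {"x":0,"y":0,"z":0,"rx":0,"ry":0,"rz":0},
    {"x":0,"y":0,"z":0,"rx":0,"ry":0,"rz":0},
    {"x":0,"y":0,"z":0,"rx":0,"ry":0,"rz":0}
  ],
  "gripper": 4.4
}}

```text
time: 5.92
ee_pos: [0.4968, -0.134, 0.0208]
tcp_rot: [0.005, 1.0, -0.0, 0.0]
wrist_force: [0.6, 0.7, -0.4]
width: 0.0442
finger_force: 0.0
```

>>> {"op": "send_rows", "data": {
  "plan": [
    {"x":0,"y":0,"z":-2,"rx":0,"ry":0,"rz":0},
    {"x":0,"y":0,"z":-4,"rx":0,"ry":0,"rz":0},
    {"x":0,"y":0,"z":-4,"rx":0,"ry":0,"rz":0},
    {"x":0,"y":0,"z":-2,"rx":0,"ry":0,"rz":0},
    {"x":0,"y":0,"z":0,"rx":0,"ry":0,"rz":0}
  ]
}}

```text
time: 6.55
ee_pos: [0.4973, -0.1343, 0.1418]
tcp_rot: [0.005, 1.0, -0.001, 0.001]
wrist_force: [0.1, 0.7, -0.5]
width: 0.0442
finger_force: 0.0
```

```bash
python3 - <<'E'
from h import *
go([.4735,-.3302,.08],104.9)
E
```

```text
cur ang 89.4 rz -15.5 shift [  7.35 -18.31   6.2 ] t 6.5 q6 -2.05 pos [ 0.4973 -0.1343  0.1418] w 0.0442 F [ 0.1  0.7 -0.5]
```

>>> {"op": "send_rows", "data": {
  "plan": [
    {"x":0,"y":0,"z":0,"rx":0,"ry":0,"rz":-7.7},
    {"x":0,"y":0,"z":0,"rx":0,"ry":0,"rz":-7.8},
    {"x":1.8,"y":-4.6,"z":0,"rx":0,"ry":0,"rz":0},
    {"x":1.8,"y":-4.6,"z":0,"rx":0,"ry":0,"rz":0},
    {"x":1.8,"y":-4.6,"z":0,"rx":0,"ry":0,"rz":0}
  ],
  "gripper": 4.8
}}

```text
time: 7.18
ee_pos: [0.4794, -0.2824, 0.1392]
tcp_rot: [-0.13, 0.992, 0.001, -0.001]
wrist_force: [0.4, 0.0, 0.7]
width: 0.0477
finger_force: 0.0
```

>>> {"op": "send_rows", "data": {
  "plan": [
    {"x":1.9,"y":-4.5,"z":0,"rx":0,"ry":0,"rz":0},
    {"x":0,"y":0,"z":0,"rx":0,"ry":0,"rz":0},
    {"x":0,"y":0,"z":0,"rx":0,"ry":0,"rz":0},
    {"x":0,"y":0,"z":0,"rx":0,"ry":0,"rz":0},
    {"x":0,"y":0,"z":0,"rx":0,"ry":0,"rz":0}
  ]
}}

```text
time: 7.8
ee_pos: [0.4736, -0.3288, 0.1408]
tcp_rot: [-0.13, 0.991, 0.0, -0.0]
wrist_force: [0.1, 0.8, 0.0]
width: 0.048
finger_force: 0.0
```

```bash
python3 - <<'E'
from h import *
f=bot.grab_frame("wrist");cv2.imwrite("pics/w4.png",f["color"][:,:,::-1])
go([.4735,-.3302,.003],104.9)
for p in((.4362,-.3401,.012),(.4735,-.3302,.012),(.5851,-.3005,.012),(.4456,-.4103,.035)): print(proj(f,p).round(0))
E
```

```text
cur ang 104.9 rz 0.0 shift [ 0.04 -0.12 13.78] t 7.8 q6 -2.64 pos [ 0.4735 -0.329   0.1408] w 0.0480 F [-0.4  0.5  0.7]
[311. 176.]
[311. 228.]
[311. 363.]
[203. 166.]
```

View pics/w4.png

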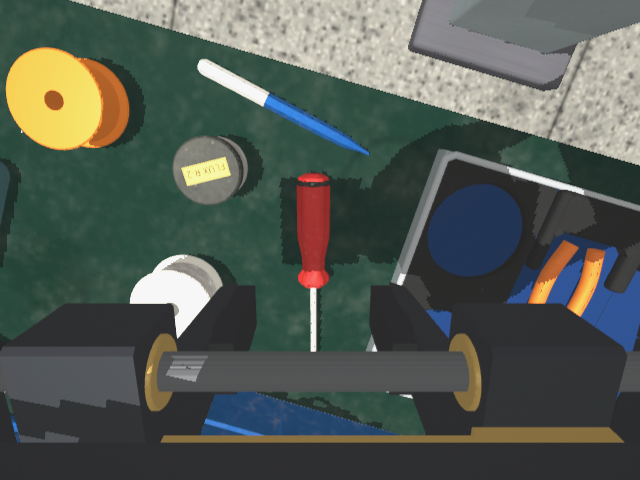

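Driver axis at column 313 with its butt at (313,175), matching the projection (311,176). Tin top at about (208,170). Descending to grip.

>>> {"op": "send_rows", "data": {
  "plan": [
    {"x":0,"y":0,"z":4.0,"rx":0,"ry":0,"rz":0},
    {"x":0,"y":0,"z":4.0,"rx":0,"ry":0,"rz":0},
    {"x":0,"y":0,"z":3.7,"rx":0,"ry":0,"rz":0},
    {"x":0,"y":0,"z":2,"rx":0,"ry":0,"rz":0},
    {"x":0,"y":0,"z":0,"rx":0,"ry":0,"rz":0}
  ]
}}

```text
time: 8.48
ee_pos: [0.4731, -0.329, 0.0028]
tcp_rot: [-0.13, 0.992, 0.001, -0.0]
wrist_force: [-1.1, 0.6, 0.2]
width: 0.0477
finger_force: 0.0
```

>>> {"op": "send_rows", "data": {
  "plan": [
    {"x":0,"y":0,"z":0,"rx":0,"ry":0,"rz":0},
    {"x":0,"y":0,"z":0,"rx":0,"ry":0,"rz":0},
    {"x":0,"y":0,"z":0,"rx":0,"ry":0,"rz":0},
    {"x":0,"y":0,"z":0,"rx":0,"ry":0,"rz":0},
    {"x":0,"y":0,"z":0,"rx":0,"ry":0,"rz":0}
  ],
  "gripper": 1.5
}}

```text
time: 9.1
ee_pos: [0.4734, -0.3297, 0.0042]
tcp_rot: [-0.13, 0.992, -0.0, 0.0]
wrist_force: [-1.1, 1.8, 6.2]
width: 0.0232
finger_force: 25.0
```

```bash
python3 -c "
from h import *
go([.457,-.053,.1],89.35)"
```

```text
cur ang 104.9 rz 15.5 shift [ 1.95 27.65 -9.59] t 9.1 q6 -2.64 pos [ 0.4734 -0.3297  0.0042] w 0.0232 F [-1.1  1.8  6.2]
```

>>> {"op": "send_rows", "data": {
  "plan": [
    {"x":0,"y":0,"z":-4,"rx":0,"ry":0,"rz":0},
    {"x":0,"y":0,"z":-5,"rx":0,"ry":0,"rz":5},
    {"x":0,"y":0,"z":0,"rx":0,"ry":0,"rz":5},
    {"x":0,"y":0,"z":0,"rx":0,"ry":0,"rz":5.5},
    {"x":0.4,"y":5.5,"z":0,"rx":0,"ry":0,"rz":0}
  ]
}}

```text
time: 9.72
ee_pos: [0.4698, -0.2761, 0.0934]
tcp_rot: [0.008, 1.0, -0.001, 0.0]
wrist_force: [-0.0, 1.8, -0.3]
width: 0.0229
finger_force: 25.0
```

>>> {"op": "send_rows", "data": {
  "plan": [
    {"x":0.4,"y":5.5,"z":0,"rx":0,"ry":0,"rz":0},
    {"x":0.4,"y":5.5,"z":0,"rx":0,"ry":0,"rz":0},
    {"x":0.4,"y":5.5,"z":0,"rx":0,"ry":0,"rz":0},
    {"x":0.4,"y":5.6,"z":0,"rx":0,"ry":0,"rz":0},
    {"x":0,"y":0,"z":0,"rx":0,"ry":0,"rz":0}
  ]
}}

```text
time: 10.35
ee_pos: [0.4556, -0.0507, 0.0937]
tcp_rot: [0.003, 1.0, 0.0, -0.0]
wrist_force: [0.5, 0.5, 0.2]
width: 0.023
finger_force: 25.0
```

>>> {"op": "send_rows", "data": {
  "plan": [
    {"x":0,"y":0,"z":0,"rx":0,"ry":0,"rz":0},
    {"x":0,"y":0,"z":0,"rx":0,"ry":0,"rz":0},
    {"x":0,"y":0,"z":0,"rx":0,"ry":0,"rz":0},
    {"x":0,"y":0,"z":0,"rx":0,"ry":0,"rz":0},
    {"x":0,"y":0,"z":0,"rx":0,"ry":0,"rz":0}
  ]
}}

```text
time: 10.98
ee_pos: [0.4562, -0.0537, 0.0937]
tcp_rot: [0.005, 1.0, -0.0, -0.0]
wrist_force: [0.3, -0.9, -1.0]
width: 0.023
finger_force: 25.0
```

```bash
python3 - <<'E'
from h import *
f=bot.grab_frame("wrist");cv2.imwrite("pics/w5.png",f["color"][:,:,::-1])
go([.457,-.053,.0205],89.35)
E
```

```text
cur ang 89.4 rz 0.0 shift [-0.08  0.06  7.32] t 11.0 q6 -1.93 pos [ 0.4562 -0.0536  0.0937] w 0.0231 F [ 0.4 -0.1 -0.2]
```

View pics/w5.png

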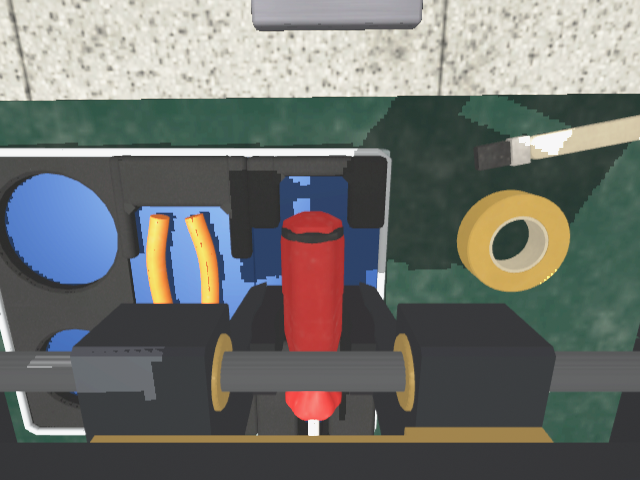

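Driver butt at column 313, groove 280–348 (centre 314), so it is aligned. The cutters lie in their groove. Lowering.

>>> {"op": "send_rows", "data": {
  "plan": [
    {"x":-0.1,"y":0,"z":2.5,"rx":0,"ry":0,"rz":0},
    {"x":0,"y":0,"z":2.5,"rx":0,"ry":0,"rz":0},
    {"x":0,"y":0,"z":1.5,"rx":0,"ry":0,"rz":0},
    {"x":0,"y":0,"z":0.8,"rx":0,"ry":0,"rz":0},
    {"x":0,"y":0,"z":0,"rx":0,"ry":0,"rz":0}
  ]
}}

```text
time: 11.65
ee_pos: [0.4572, -0.0535, 0.0207]
tcp_rot: [0.005, 1.0, 0.0, -0.0]
wrist_force: [-0.2, 0.9, -0.7]
width: 0.0234
finger_force: 25.0
```

>>> {"op": "send_rows", "data": {
  "plan": [
    {"x":0,"y":0,"z":0,"rx":0,"ry":0,"rz":0},
    {"x":0,"y":0,"z":0,"rx":0,"ry":0,"rz":0},
    {"x":0,"y":0,"z":0,"rx":0,"ry":0,"rz":0},
    {"x":0,"y":0,"z":0,"rx":0,"ry":0,"rz":0},
    {"x":0,"y":0,"z":0,"rx":0,"ry":0,"rz":0}
  ],
  "gripper": 3.6
}}

```text
time: 12.28
ee_pos: [0.4572, -0.0535, 0.0208]
tcp_rot: [0.005, 1.0, -0.0, 0.0]
wrist_force: [0.4, -0.2, -0.0]
width: 0.0363
finger_force: 0.0
```

>>> {"op": "send_rows", "data": {
  "plan": [
    {"x":0,"y":0,"z":-2,"rx":0,"ry":0,"rz":0},
    {"x":0,"y":0,"z":-4,"rx":0,"ry":0,"rz":0},
    {"x":0,"y":0,"z":-4,"rx":0,"ry":0,"rz":0},
    {"x":0,"y":0,"z":-2,"rx":0,"ry":0,"rz":0},
    {"x":0,"y":0,"z":0,"rx":0,"ry":0,"rz":0}
  ]
}}

```text
time: 12.9
ee_pos: [0.4577, -0.0536, 0.1416]
tcp_rot: [0.005, 1.0, -0.0, 0.001]
wrist_force: [0.3, 0.5, -0.6]
width: 0.0359
finger_force: 0.0
```

```bash
python3 - <<'E'
from h import *
f=bot.grab_frame("wrist");cv2.imwrite("pics/w6.png",f["color"][:,:,::-1])
go([.447,-.4095,.10],89.35)
E
```

```text
cur ang 89.4 rz 0.0 shift [  0.61 -35.61   4.06] t 12.9 q6 -1.93 pos [ 0.4572 -0.0535  0.1405] w 0.0359 F [-0.1 -0.4 -0.2]
```

View pics/w6.png

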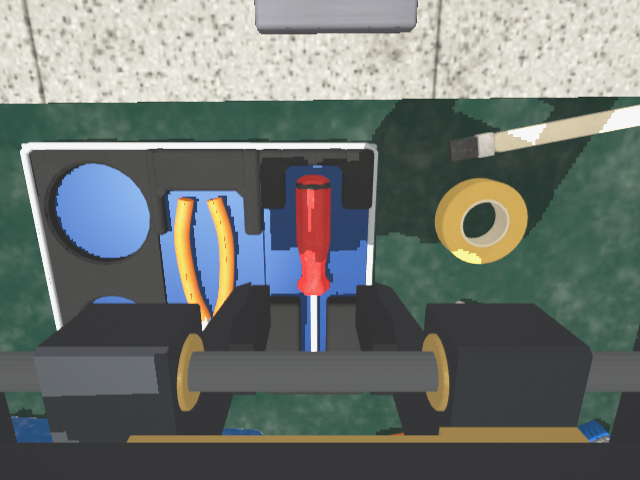

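The driver lies centred in its groove (butt 313,185; groove 285–343) with its blade in the slot, and the cutters lie in theirs. Tin next.

>>> {"op": "send_rows", "data": {
  "plan": [
    {"x":0.1,"y":-5.9,"z":0,"rx":0,"ry":0,"rz":0},
    {"x":0.1,"y":-5.9,"z":0,"rx":0,"ry":0,"rz":0},
    {"x":0.1,"y":-5.9,"z":0,"rx":0,"ry":0,"rz":0},
    {"x":0.1,"y":-5.9,"z":0,"rx":0,"ry":0,"rz":0},
    {"x":0.1,"y":-5.9,"z":0,"rx":0,"ry":0,"rz":0}
  ],
  "gripper": 6.0
}}

```text
time: 13.58
ee_pos: [0.4483, -0.35, 0.139]
tcp_rot: [0.005, 1.0, 0.001, -0.001]
wrist_force: [0.2, -0.1, -0.1]
width: 0.06
finger_force: 0.0
```

>>> {"op": "send_rows", "data": {
  "plan": [
    {"x":0.1,"y":-6.1,"z":0,"rx":0,"ry":0,"rz":0},
    {"x":0,"y":0,"z":0,"rx":0,"ry":0,"rz":0},
    {"x":0,"y":0,"z":0,"rx":0,"ry":0,"rz":0},
    {"x":0,"y":0,"z":0,"rx":0,"ry":0,"rz":0},
    {"x":0,"y":0,"z":0,"rx":0,"ry":0,"rz":0}
  ]
}}

```text
time: 14.2
ee_pos: [0.4478, -0.4085, 0.1408]
tcp_rot: [0.005, 1.0, 0.0, -0.0]
wrist_force: [-0.3, 0.9, -0.0]
width: 0.0602
finger_force: 0.0
```

```bash
python3 - <<'E'
from h import *
f=bot.grab_frame("wrist");cv2.imwrite("pics/w7.png",f["color"][:,:,::-1])
go([.4465,-.4095,.019],89.35)
for p in((.4456,-.4103,.035),(.5501,-.4168,.036)): print(proj(f,p).round(0))
E
```

```text
cur ang 89.4 rz 0.1 shift [ 0.12 -0.08 12.19] t 14.2 q6 -2.49 pos [ 0.4477 -0.4087  0.1409] w 0.0599 F [0.3 0.5 0.1]
[310. 234.]
[303. 367.]
```

View pics/w7.png

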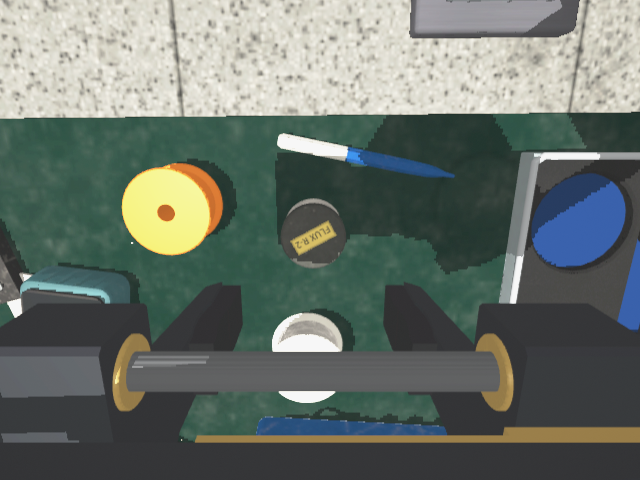

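Tin top centre is at (313,235), matching the projection (310,234). Descending and gripping.

>>> {"op": "send_rows", "data": {
  "plan": [
    {"x":0.1,"y":0,"z":4.0,"rx":0,"ry":0,"rz":0},
    {"x":0,"y":0,"z":4.0,"rx":0,"ry":0,"rz":0},
    {"x":0,"y":0,"z":3.2,"rx":0,"ry":0,"rz":0},
    {"x":0,"y":0,"z":1,"rx":0,"ry":0,"rz":0},
    {"x":0,"y":0,"z":0,"rx":0,"ry":0,"rz":0}
  ]
}}

```text
time: 14.88
ee_pos: [0.4466, -0.4094, 0.0191]
tcp_rot: [0.005, 1.0, -0.0, 0.0]
wrist_force: [0.2, -0.5, 0.2]
width: 0.06
finger_force: 0.0
```

>>> {"op": "send_rows", "data": {
  "plan": [
    {"x":0,"y":0,"z":0,"rx":0,"ry":0,"rz":0},
    {"x":0,"y":0,"z":0,"rx":0,"ry":0,"rz":0},
    {"x":0,"y":0,"z":0,"rx":0,"ry":0,"rz":0},
    {"x":0,"y":0,"z":0,"rx":0,"ry":0,"rz":0},
    {"x":0,"y":0,"z":0,"rx":0,"ry":0,"rz":0}
  ],
  "gripper": 4.0
}}

```text
time: 15.5
ee_pos: [0.4469, -0.4098, 0.02]
tcp_rot: [0.005, 1.0, -0.001, 0.001]
wrist_force: [-0.7, 1.9, 5.8]
width: 0.0443
finger_force: 25.0
```

```bash
python3 -c "
from h import *
go([.5382,-.2135,.10],89.35)"
```

```text
cur ang 89.4 rz 0.0 shift [-8.92 19.72 -8.02] t 15.5 q6 -2.50 pos [ 0.4469 -0.4098  0.02  ] w 0.0443 F [-0.7  1.9  5.8]
```

>>> {"op": "send_rows", "data": {
  "plan": [
    {"x":0,"y":0,"z":-4,"rx":0,"ry":0,"rz":0},
    {"x":0,"y":0,"z":-4,"rx":0,"ry":0,"rz":0},
    {"x":-2.2,"y":4.9,"z":0,"rx":0,"ry":0,"rz":0},
    {"x":-2.2,"y":4.9,"z":0,"rx":0,"ry":0,"rz":0},
    {"x":-2.2,"y":4.9,"z":0,"rx":0,"ry":0,"rz":0}
  ]
}}

```text
time: 16.12
ee_pos: [0.5144, -0.2616, 0.0991]
tcp_rot: [0.006, 1.0, -0.0, 0.0]
wrist_force: [0.1, -0.1, -0.2]
width: 0.0443
finger_force: 25.0
```

>>> {"op": "send_rows", "data": {
  "plan": [
    {"x":-2.3,"y":5,"z":0,"rx":0,"ry":0,"rz":0},
    {"x":0,"y":0,"z":0,"rx":0,"ry":0,"rz":0},
    {"x":0,"y":0,"z":0,"rx":0,"ry":0,"rz":0},
    {"x":0,"y":0,"z":0,"rx":0,"ry":0,"rz":0},
    {"x":0,"y":0,"z":0,"rx":0,"ry":0,"rz":0}
  ]
}}

```text
time: 16.75
ee_pos: [0.5371, -0.2143, 0.0987]
tcp_rot: [0.006, 1.0, -0.0, -0.0]
wrist_force: [-0.7, -0.6, -0.8]
width: 0.0445
finger_force: 25.0
```

```bash
python3 - <<'E'
from h import *
f=bot.grab_frame("wrist");cv2.imwrite("pics/w8.png",f["color"][:,:,::-1])
go([.5382,-.2130,.029],89.35)
E
```

```text
cur ang 89.3 rz -0.0 shift [-0.1   0.11  6.97] t 16.8 q6 -2.14 pos [ 0.5372 -0.2141  0.0987] w 0.0446 F [ 0.5  0.8 -1.7]
```

>>> {"op": "send_rows", "data": {
  "plan": [
    {"x":-0.1,"y":0.1,"z":2.5,"rx":0,"ry":0,"rz":0},
    {"x":0,"y":0,"z":2.5,"rx":0,"ry":0,"rz":0},
    {"x":0,"y":0,"z":1.4,"rx":0,"ry":0,"rz":0},
    {"x":0,"y":0,"z":0.6,"rx":0,"ry":0,"rz":0},
    {"x":0,"y":0,"z":0,"rx":0,"ry":0,"rz":0}
  ]
}}

```text
time: 17.42
ee_pos: [0.5387, -0.2126, 0.0291]
tcp_rot: [0.005, 1.0, -0.0, 0.0]
wrist_force: [-0.2, 0.5, -2.0]
width: 0.0447
finger_force: 25.0
```

>>> {"op": "send_rows", "data": {
  "plan": [
    {"x":0,"y":0,"z":0,"rx":0,"ry":0,"rz":0},
    {"x":0,"y":0,"z":0,"rx":0,"ry":0,"rz":0},
    {"x":0,"y":0,"z":0,"rx":0,"ry":0,"rz":0},
    {"x":0,"y":0,"z":0,"rx":0,"ry":0,"rz":0},
    {"x":0,"y":0,"z":0,"rx":0,"ry":0,"rz":0}
  ],
  "gripper": 5.2
}}

```text
time: 18.05
ee_pos: [0.5385, -0.2123, 0.0287]
tcp_rot: [0.005, 1.0, -0.0, -0.0]
wrist_force: [0.2, -0.4, -0.1]
width: 0.052
finger_force: 0.0
```

>>> {"op": "send_rows", "data": {
  "plan": [
    {"x":0,"y":0,"z":-2,"rx":0,"ry":0,"rz":0},
    {"x":0,"y":0,"z":-4,"rx":0,"ry":0,"rz":0},
    {"x":0,"y":0,"z":-3,"rx":0,"ry":0,"rz":0},
    {"x":0,"y":0,"z":-2,"rx":0,"ry":0,"rz":0},
    {"x":0,"y":0,"z":0,"rx":0,"ry":0,"rz":0}
  ]
}}

```text
time: 18.68
ee_pos: [0.539, -0.2126, 0.1398]
tcp_rot: [0.005, 1.0, -0.001, 0.001]
wrist_force: [-0.1, 1.2, 0.3]
width: 0.0518
finger_force: 0.0
```

```bash
python3 -c "
from h import *
go([.5505,-.4158,.019],89.35)"
```

```text
cur ang 89.4 rz 0.0 shift [ -1.35 -20.28  12.12] t 18.7 q6 -2.14 pos [ 0.539  -0.2126  0.1398] w 0.0518 F [-0.1  1.2  0.3]
```

>>> {"op": "send_rows", "data": {
  "plan": [
    {"x":-0.3,"y":-5.1,"z":0,"rx":0,"ry":0,"rz":0},
    {"x":-0.3,"y":-5.1,"z":0,"rx":0,"ry":0,"rz":0},
    {"x":-0.3,"y":-5.1,"z":0,"rx":0,"ry":0,"rz":0},
    {"x":-0.4,"y":-5,"z":0,"rx":0,"ry":0,"rz":0},
    {"x":0,"y":0,"z":0,"rx":0,"ry":0,"rz":0}
  ],
  "gripper": 7.6,
  "force": 30
}}

```text
time: 19.3
ee_pos: [0.5482, -0.4181, 0.1361]
tcp_rot: [0.007, 1.0, 0.001, -0.001]
wrist_force: [0.0, 0.3, 0.0]
width: 0.0758
finger_force: 0.0
```

>>> {"op": "send_rows", "data": {
  "plan": [
    {"x":0,"y":0,"z":4,"rx":0,"ry":0,"rz":0},
    {"x":0,"y":0,"z":4,"rx":0,"ry":0,"rz":0},
    {"x":0,"y":0,"z":3,"rx":0,"ry":0,"rz":0},
    {"x":0,"y":0,"z":1.2,"rx":0,"ry":0,"rz":0},
    {"x":0,"y":0,"z":0,"rx":0,"ry":0,"rz":0}
  ]
}}

```text
time: 19.92
ee_pos: [0.5494, -0.4148, 0.0163]
tcp_rot: [0.005, 1.0, 0.0, -0.0]
wrist_force: [0.1, -0.8, 0.7]
width: 0.0762
finger_force: 0.0
```

>>> {"op": "send_rows", "data": {
  "plan": [
    {"x":0,"y":0,"z":0,"rx":0,"ry":0,"rz":0},
    {"x":0,"y":0,"z":0,"rx":0,"ry":0,"rz":0},
    {"x":0,"y":0,"z":0,"rx":0,"ry":0,"rz":0},
    {"x":0,"y":0,"z":0,"rx":0,"ry":0,"rz":0},
    {"x":0,"y":0,"z":0,"rx":0,"ry":0,"rz":0}
  ],
  "gripper": 5.4
}}

```text
time: 20.55
ee_pos: [0.5498, -0.4155, 0.018]
tcp_rot: [0.005, 1.0, -0.0, 0.001]
wrist_force: [-0.7, 2.9, 7.3]
width: 0.0586
finger_force: 30.0
```

```bash
python3 -c "
from h import *
go([.443,-.2122,.10],89.35)"
```

```text
cur ang 89.4 rz 0.0 shift [10.9  20.2  -8.22] t 20.6 q6 -2.38 pos [ 0.5498 -0.4155  0.018 ] w 0.0586 F [-0.7  2.9  7.3]
```

>>> {"op": "send_rows", "data": {
  "plan": [
    {"x":0,"y":0,"z":-4,"rx":0,"ry":0,"rz":0},
    {"x":0,"y":0,"z":-4.2,"rx":0,"ry":0,"rz":0},
    {"x":2.7,"y":5,"z":0,"rx":0,"ry":0,"rz":0},
    {"x":2.7,"y":5,"z":0,"rx":0,"ry":0,"rz":0},
    {"x":2.7,"y":5,"z":0,"rx":0,"ry":0,"rz":0}
  ]
}}

```text
time: 21.18
ee_pos: [0.4688, -0.263, 0.0987]
tcp_rot: [0.005, 1.0, -0.0, 0.0]
wrist_force: [0.6, -0.3, -2.3]
width: 0.0584
finger_force: 30.0
```

>>> {"op": "send_rows", "data": {
  "plan": [
    {"x":2.8,"y":5.2,"z":0,"rx":0,"ry":0,"rz":0},
    {"x":0,"y":0,"z":0,"rx":0,"ry":0,"rz":0},
    {"x":0,"y":0,"z":0,"rx":0,"ry":0,"rz":0},
    {"x":0,"y":0,"z":0,"rx":0,"ry":0,"rz":0},
    {"x":0,"y":0,"z":0,"rx":0,"ry":0,"rz":0}
  ]
}}

```text
time: 21.8
ee_pos: [0.4428, -0.213, 0.0986]
tcp_rot: [0.006, 1.0, -0.0, 0.0]
wrist_force: [-1.0, -0.0, -2.2]
width: 0.0584
finger_force: 30.0
```

```bash
python3 - <<'E'
from h import *
f=bot.grab_frame("wrist");cv2.imwrite("pics/w9.png",f["color"][:,:,::-1])
go([.443,-.2122,.0275],89.35)
E
```

```text
cur ang 89.4 rz 0.0 shift [-0.03  0.07  7.11] t 21.9 q6 -2.25 pos [ 0.4427 -0.2129  0.0986] w 0.0584 F [-0.  -0.4 -2.5]
```

View pics/w9.png

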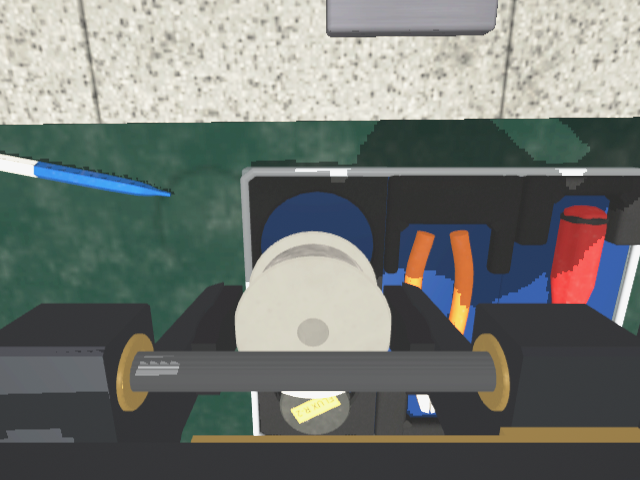

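The reel axis is at column 313 and its well at about 316. The tin's label is visible in its well at (315,408). Shifting 1 mm in +y and lowering.

>>> {"op": "send_rows", "data": {
  "plan": [
    {"x":0,"y":0.1,"z":2.5,"rx":0,"ry":0,"rz":0},
    {"x":0,"y":0,"z":2.5,"rx":0,"ry":0,"rz":0},
    {"x":0,"y":0,"z":1.5,"rx":0,"ry":0,"rz":0},
    {"x":0,"y":0,"z":0.6,"rx":0,"ry":0,"rz":0},
    {"x":0,"y":0,"z":0,"rx":0,"ry":0,"rz":0}
  ]
}}

```text
time: 22.48
ee_pos: [0.4427, -0.2115, 0.0279]
tcp_rot: [0.005, 1.0, -0.0, 0.0]
wrist_force: [0.4, -0.1, -2.7]
width: 0.0584
finger_force: 30.0
```

>>> {"op": "send_rows", "data": {
  "plan": [
    {"x":0,"y":0,"z":0,"rx":0,"ry":0,"rz":0},
    {"x":0,"y":0,"z":0,"rx":0,"ry":0,"rz":0},
    {"x":0,"y":0,"z":0,"rx":0,"ry":0,"rz":0},
    {"x":0,"y":0,"z":0,"rx":0,"ry":0,"rz":0},
    {"x":0,"y":0,"z":0,"rx":0,"ry":0,"rz":0}
  ],
  "gripper": 6.6
}}

```text
time: 23.1
ee_pos: [0.4425, -0.2113, 0.0278]
tcp_rot: [0.005, 1.0, -0.0, 0.0]
wrist_force: [0.1, -0.4, -0.7]
width: 0.0662
finger_force: 0.0
```

>>> {"op": "send_rows", "data": {
  "plan": [
    {"x":0,"y":0,"z":-2,"rx":0,"ry":0,"rz":0},
    {"x":0,"y":0,"z":-4,"rx":0,"ry":0,"rz":0},
    {"x":0,"y":0,"z":-4,"rx":0,"ry":0,"rz":0},
    {"x":0,"y":0,"z":-4,"rx":0,"ry":0,"rz":0},
    {"x":0,"y":0,"z":-2,"rx":0,"ry":0,"rz":0}
  ]
}}

```text
time: 23.72
ee_pos: [0.4429, -0.2116, 0.1898]
tcp_rot: [0.005, 1.0, -0.001, 0.001]
wrist_force: [-0.3, -0.5, -0.6]
width: 0.0665
finger_force: 0.0
```

>>> {"op": "send_rows", "data": {
  "plan": [
    {"x":0,"y":-6,"z":0,"rx":0,"ry":0,"rz":0},
    {"x":0,"y":-6,"z":0,"rx":0,"ry":0,"rz":0},
    {"x":0,"y":-6,"z":0,"rx":0,"ry":0,"rz":0},
    {"x":0,"y":-6,"z":0,"rx":0,"ry":0,"rz":0},
    {"x":0,"y":0,"z":0,"rx":0,"ry":0,"rz":0}
  ]
}}

```text
time: 24.35
ee_pos: [0.4387, -0.4544, 0.1863]
tcp_rot: [0.007, 1.0, 0.0, -0.0]
wrist_force: [0.1, 1.1, 0.6]
width: 0.0661
finger_force: 0.0
```

```bash
python3 - <<'E'
from h import *
f=bot.grab_frame("top");im=f["color"][225:330,230:390,::-1]
cv2.imwrite("pics/t2.png",cv2.resize(im,None,fx=5,fy=5,interpolation=2))
for n,p in(("reel",[.4427,-.213,.044]),("tin",[.5377,-.214,.043]),("dend",[.416,-.054,.027]),("dtip",[.575,-.0556,.027]),("ctip",[.561,-.1354,.02]),("cend",[.433,-.134,.02])): print(n,((proj(f,p)-[230,225]+.5)*5-.5).round(0))
E
```

```text
reel [533. 369.]
tin [547. 157.]
dend [168. 410.]
dtip [201.  61.]
ctip [375. 106.]
cend [352. 386.]
```

View pics/t2.png

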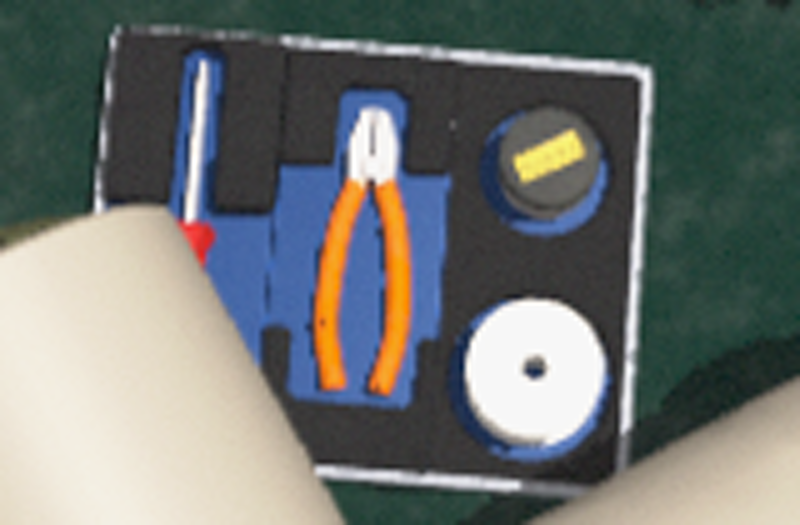

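All four sit on target. Reel (535,369), tin (549,157), cutters' tip (373,106) and driver tip (204,60) are each within about 3 enlarged px (under 2 mm) of where they should be. Handing in.

```bash
python3 -c "
from rig import bot
print(bot.close_job())"
```

```text
the job is handed in; nothing more can be done
None
```

The long screwdriver, side cutters, solder reel and flux tin are all down in their own inserts, the tape roll and stubby screwdriver were never touched, and the job was handed in at about 24 s (no verdict was returned).

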